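# Slide the bottle carrier home into its parking bay

## Task

Push the loaded bottle carrier across the worktop into its yellow parking bay until it stands squarely against the bay's back stop. It is top-heavy, so push with the fingertips low on its grey base so that it slides without tipping; do not push on the blue bin, touch the bottles or lift anything, and do not shift the other things on the bench. Finish with the hand clear of everything.

Things in the scene. Friction and masses are not known exactly. Their poses are not given: they have to be found in the camera images.
- carrier: Bottle carrier, loose, 0.9 kg loaded: a blue bin on a grey base 160 mm wide (y), 26 mm tall, from x = -85 mm (rear face to push, black strip; 43 mm behind the bin) to x = +42 mm (front face). Feet 3 mm, front pair at x = 28 mm. 4 to 8 N slides it; pushed over 45 mm up it may tip. Origin: on the worktop, under the bin's middle; x = ahead into the bay, y left, z up.
- carrier_bin: Blue open bin fixed on the carrier's base, 84 mm deep (x), 160 mm wide (y), walls 4 mm, from 26 to 86 mm above the worktop, with two pockets side by side. Same origin and axes as the carrier.
- bottle_left: White 69 mm bottle with a cap and spout, 170 mm tall, standing loose in the carrier's left (+y) pocket. Origin: centre of its underside.
- bottle_right: White 69 mm bottle with a cap and spout, 170 mm tall, standing loose in the carrier's right (-y) pocket. Origin: centre of its underside.
- pocket_left (a point): Middle of the floor of the carrier's left (+y) pocket, 26 mm above the worktop.
- pocket_right (a point): Middle of the floor of the carrier's right (-y) pocket, 26 mm above the worktop.
- bay: Parking bay: fixed yellow bars 22 mm tall, a U open to -x (towards the robot), no floor. 174 mm wide (y) between straight sides from x = -8 mm to the back stop, whose black pads are at x = +42 mm; a flared mouth widens to about 240 mm at x = -45 mm. Origin: on the worktop, where the carrier's origin lies when fully home; x points into the bay, as the carrier's then does; z up.
- conical_flask: Bystander: clear conical flask, 65 mm across, 112 mm tall. Origin: centre of its underside.
- upturned_beaker: Bystander: clear beaker standing upside down, 56 mm across, 66 mm tall. Origin: centre of its underside.
- screw_cap: Bystander: purple screw cap lying flat, 41 mm across, 16 mm tall. Origin: centre of its underside.
- maroon_jar: Bystander: dark maroon jar with a lid, 56 mm across, 74 mm tall. Origin: centre of its underside.
There are look-alikes about, which are no part of the job. Leave any green or turquoise look-alike of the bottle_right alone.

How it is judged (in metres and radians):
At the end, for the whole second after the job is handed in: The carrier stands upright on the worktop in the bay, its front within 6 mm of the back stop, within 12 mm of the middle and 0.06 rad of square, at rest, with both bottles upright in their pockets (x of carrier in the frame of bay between -0.006 and 0.004 m and y of carrier in the frame of bay between -0.012 and 0.012 m and angle between the x axis of carrier and the x axis of bay, either way round below 0.06 rad and angle between carrier's own z axis and vertical below 0.04 rad and height (world z) of carrier below 0.005 m and linear speed of carrier below 0.01 m/s and horizontal distance between bottle_left and pocket_left below 0.018 m and angle between each of bottle_left, bottle_right's own z axis and vertical below 0.2 rad and horizontal distance between bottle_right and pocket_right below 0.018 m); the robot touches nothing.
It fails at once if the carrier tips (more than 0.1 rad) (angle between carrier's own z axis and vertical above 0.1 rad).
It fails at once if the carrier is lifted (more than 12 mm) (height (world z) of carrier above 0.012 m).
It fails at once if the robot pushes on the blue bin (more than 3 N) (contact force between any of the arm, the fingers and carrier_bin above 3 N).
It fails at once if the robot touches a bottle in the carrier (more than 1 N) (contact force between any of the arm, the fingers and bottle_left above 1 N or contact force between any of the arm, the fingers and bottle_right above 1 N).
It fails at once if a bystander is shifted or lifted (more than 15 mm) (distance of any of conical_flask, upturned_beaker, screw_cap, maroon_jar from where it was at the start of the episode above 0.015 m).
It also fails if it takes over 54 s, if anything falls off the work surface, if the arm or the gripper's body presses on something with over 40 N, if the wrist force passes 120 N, or if a joint passes its speed limit or range.

## Robot

A 7-joint arm with a two-finger parallel gripper is mounted at the origin on a cart in front of the work surface, level with it; the furniture and walls round the work are solid. World frame = base frame: x ahead of the robot, y to its left, z up, the work surface at z = 0. Lengths are in mm, angles in rad, forces in N, time in s.
With the tool pointing down it reaches from about 400 to 900 mm from the base axis. Payload 5.6 kg.
Tool frame: the origin (TCP) lies midway between the tips of the shut fingers; the grasp point (between the pads) lies 19 mm behind it; z points along the fingers, y is the line along which they close (so a half turn about z gives the same grasp; the last joint's range is limited). The gripper opens to 92 mm and grips with 3 to 60 N. Pads are 20 mm wide; open, the fingers measure 128 mm over their backs; the gripper's body (75 mm by 189 mm) begins 69 mm behind the grasp point.
Start: joints at [-1.333, 0.468, -0.012, 1.603, 0.006, 1.071, -0.056], TCP at [180.172, 624.537, 214.592] pointing down, gripper open.
Joint ranges: [-2.53, 2.53], [-0.31, 2.02], [-1.57, 1.55], [0.28, 2.44], [-1.29, 4.43], [0.15, 1.84], [-2.92, 2.92]. Speed limits (rad/s): [2.57, 2.57, 3.14, 3.14, 3.14, 3.14, 3.14].

## Interface

Orientations are given as a rotation vector (axis times angle).
In Python, from cell import robot, grip, kin, viewer gives the robot as it stands. Calls block until the motion is done:
- robot.movep(position, orientation): joint-space move of the TCP to a pose.
- robot.servo_line(position, feed=150, rotation=None): straight line of the TCP; rotation=None keeps the orientation; feed is the mean speed in mm/s.
- robot.goto_joints(angles): joint-space move.
- grip(opening, newtons=None): opening from 0.0 (shut) to 1.0 (fully open); newtons is the grip in N (None keeps the last); returns when the fingers have stopped.
- robot.hold(seconds).
- kin.ik(position, orientation): joint angles nearest the present ones, or None.
- robot.observe(): the state.
- viewer.read_camera(name): name is "side" or "top" or "wrist"; returns the picture (480x640x3 uint8, red, green, blue); there is no depth.
- viewer.camera_info(name): a dict with "camera_matrix" (3x3 intrinsics, pixels), "R" (3x3) and "t" (3): a world point X has camera coordinates R X + t. Camera axes: x right, y down, z forward; pixel columns grow to the right and rows downward; lengths in mm; the calibration is good to about 2 mm. A picture is of the moment at which its call begins: read the wrist's pose just before it. camera_info takes no time and is no camera call; for the wrist camera it gives the pose at the moment of the call.
A pose or a line that the arm cannot do raises robot.IKError and nothing moves.
- robot.job_done(): hands the job in; it is judged then, once.
Trained networks look in the newest picture that a camera, given by its name, has taken for a name from the list of things; names that differ only in an ending like _2 or _b are one class to them, and where a whole thing is asked for, a point or a joint stands for the part that bears it (a point fixed in the world has none). Each returns a list of dicts, best first, with "confidence" (0 to 1); they miss things now and then, are a little off and sometimes report something else, mostly with a low value. They report only what shows in the picture. A call takes as long as a camera call. They do not tell look-alikes from the thing itself.
- viewer.silhouettes(name, camera): "mask" (480x640 bool, what is visible of it).
- viewer.pinpoint(name, camera): "at" ([x, y, z] in mm, in the coordinates of the camera as it stood for that picture, good to about 4 mm: a listed point, or the origin of a listed thing).
The state is a dict: "t": time; "joints": joint angles; "joint_velocities": joint speeds; "joint_torque": joint torques, N m; "tcp_pos": TCP position; "tcp_rot": TCP orientation; "contact_force": force on the tool from outside, world axes, zero at the start; "wrist_torque": the same for the moment, N m; "grip_width": opening from 0.0 (shut) to 1.0 (fully open); "grip_force": force on a finger pad.
Only numpy, scipy, OpenCV 4.12 (cv2) and the standard library are available. Lean on these libraries where they do the work, as an engineer would, in place of code of your own. Each camera call takes 0.05 s, during which the arm holds its last target. There are 200 camera calls.

## Working session

There is one attempt and no reset: what is moved stays moved. The work goes in short steps, each a Python script; the robot and the scene stay as the last script left them, time stands still between calls to the robot, and variables do not carry over. Pictures are saved under pics/ and viewed, at most 10 in all, crops included, and the job is handed in when it is done.

```bash
mkdir -p pics
cat > h.py <<'E'
import numpy as np, cv2
from cell import robot, grip, kin, viewer
def world(p,ci): return np.array(ci["R"]).T@(np.array(p)-np.array(ci["t"]))
def snap(c,f=None):
    ci=viewer.camera_info(c); im=viewer.read_camera(c)
    if f: cv2.imwrite("pics/"+f,im[:,:,::-1])
    return im,ci
E
python3 - <<'E'
from h import *
for c in("top","side"):
    im,ci=snap(c,c+"0.png")
    for n in("carrier","bay","bottle_left","bottle_right","pocket_left","pocket_right","conical_flask","upturned_beaker","screw_cap","maroon_jar"):
        for d in viewer.pinpoint(n,c)[:3]:
            print(c,n,round(d["confidence"],2),world(d["at"],ci).round(1))
print(robot.observe())
E
```

```text
top carrier 0.61 [553.5 127.1  -1.7]
top bottle_left 0.82 [551.4 165.   27.2]
top bottle_left 0.19 [556.  127.2   2.1]
top bottle_right 0.85 [556.5  87.6  29.1]
top bottle_right 0.81 [680.2 -74.5  -3.5]
top bottle_right 0.67 [ 4.549e+02 -2.319e+02 -4.000e-01]
top pocket_left 0.57 [552.  166.   25.6]
top pocket_left 0.32 [548.9 163.7  27.9]
top pocket_right 0.93 [559.5  85.   24.8]
top conical_flask 0.63 [6.396e+02 3.947e+02 1.000e-01]
top upturned_beaker 0.91 [529.8 406.7  -2.2]
top screw_cap 0.69 [ 460.  -233.2    2.9]
top maroon_jar 0.77 [ 595.1 -251.3   -1.7]
side carrier 0.97 [552.4 124.2   0.7]
side bottle_right 0.61 [ 4.948e+02 -3.270e+01  3.000e-01]
side bottle_right 0.59 [679.3 -77.1  -0.8]
side pocket_left 0.63 [639.1 389.6  -0.7]
side pocket_right 0.79 [557.5  82.2  26. ]
side conical_flask 0.79 [ 6.431e+02  3.905e+02 -3.000e-01]
side upturned_beaker 0.69 [530.2 404.9  -1.8]
side upturned_beaker 0.57 [6.432e+02 3.945e+02 2.000e-01]
side screw_cap 0.76 [ 459.9 -229.7   -3.1]
side maroon_jar 0.98 [ 596.7 -250.4   -2.6]
side maroon_jar 0.21 [551.7 124.1   0.6]
{'t': 1.1, 'joints': array([-1.3330192 ,  0.4674957 , -0.01160462,  1.60268607,  0.00595036,
        1.07136605, -0.05630134]), 'joint_velocities': array([-0.00029393,  0.00047734,  0.00200433, -0.00058946,  0.00047978,
       -0.0007098 ,  0.00073071]), 'joint_torque': array([ 3.09672196e-04, -5.20416641e+01, -1.20304286e-02, -2.44062656e+01,
       -5.67330827e-02,  1.12097373e-02,  1.66795286e-05]), 'tcp_pos': array([180.14787016, 624.56354465, 214.60091972]), 'tcp_rot': array([4.39739955e-01, 3.11066350e+00, 1.25009864e-04]), 'contact_force': array([-0.60532907, -0.04602548,  0.08548479]), 'wrist_torque': array([-0.03548827,  0.05287013, -0.09545744]), 'grip_force': 0.0, 'grip_width': 1.0006953279892847}
```

```bash
ls
```

```text
h.py
pics
```

View pics/top0.png

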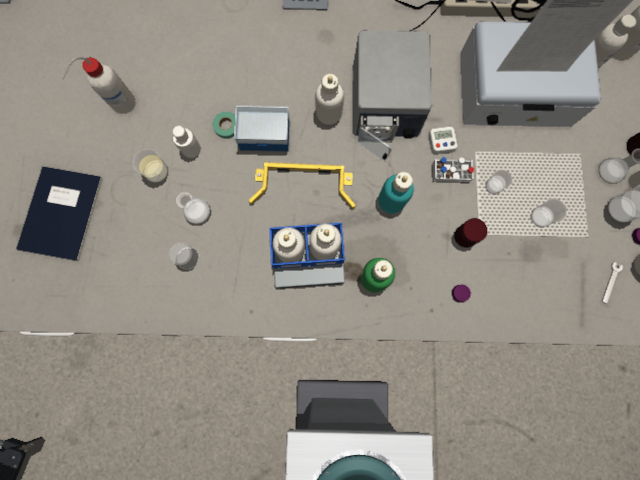

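View pics/side0.png

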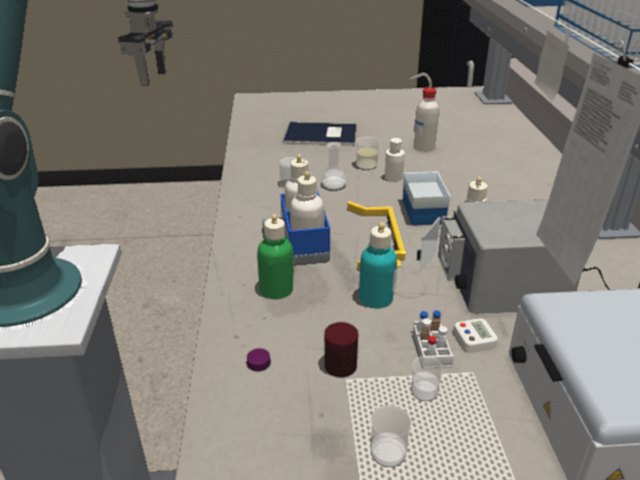

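The top view shows the carrier (bin corners at about 271,226 and 342,223). The bay is ahead of it, with its back bar from 263,166 to 345,168. The green bottle (378,275) and teal bottle (395,193) stand to its right. I'll fit the bay from its yellow pixels, then look from the wrist camera.

```bash
cat >> h.py <<'E'
def plane(uv,ci,z):
    K=np.array(ci["camera_matrix"]);R=np.array(ci["R"]);t=np.array(ci["t"]);C=-R.T@t
    d=np.c_[np.atleast_2d(uv),np.ones(len(np.atleast_2d(uv)))]@np.linalg.inv(K).T@R
    return (C+d*((z-C[2])/d[:,2])[:,None])[:,:2]
def proj(P,ci):
    c=np.array(P)@np.array(ci["R"]).T+np.array(ci["t"]); p=c@np.array(ci["camera_matrix"]).T
    return p[:,:2]/p[:,2:]
def yellow(im):
    h=cv2.cvtColor(im,cv2.COLOR_RGB2HSV); return cv2.inRange(h,(18,150,90),(32,255,255))
E
python3 - <<'E'
from h import *
im=cv2.imread("pics/top0.png")[:,:,::-1].copy(); ci=viewer.camera_info("top")
m=yellow(im); v,u=np.nonzero(m); P=plane(np.c_[u,v],ci,22)
k=(abs(P[:,0]-700)<150)&(abs(P[:,1]-110)<180);P=P[k];print(len(P),P.min(0),P.max(0))
for a in [(0,-.0)]:
    print("back-bar rows by col");
    for y in range(50,210,20):
        q=P[abs(P[:,1]-y)<6]; print(y,len(q),q[:,0].min().round(1) if len(q) else '',q[:,0].max().round(1) if len(q) else '')
o=None
for rv in([0,np.pi,0],[np.pi,0,0]):
    q=kin.ik([455,130,400],rv); print(rv,q)
    if q is not None and o is None: o=rv
robot.movep([455,130,400],o); print(robot.observe()["tcp_pos"],robot.observe()["t"])
im,ci=snap("wrist","w1.png"); print(-np.array(ci["R"]).T@ci["t"],ci["R"])
for n in("carrier","bay","pocket_left","pocket_right"):
    for d in viewer.pinpoint(n,"wrist")[:2]: print(n,round(d["confidence"],2),world(d["at"],ci).round(1))
E
```

```text
878 [655.04996156  18.0661063 ] [760.3547702  266.55961101]
back-bar rows by col
50 120 679.0 756.2
70 25 743.2 755.8
90 25 747.5 757.9
110 29 744.6 757.4
130 26 744.4 757.0
150 29 746.2 759.0
170 25 745.9 758.5
190 20 750.3 758.1
[0, 3.141592653589793, 0] [-7.18198549e-01 -1.72750687e-03  3.72792176e-01  1.77858220e+00
  6.42801598e-04  1.36461935e+00  1.22525785e+00]
[3.141592653589793, 0, 0] [-0.98015836 -0.01784003  0.63358242  1.79109532  0.0107895   1.364887
 -1.91965427]
[454.80832087 130.92803274 399.65582899] 3.2333
[377.15809113 132.39022073 568.88808412] [[-1.16417344e-04  9.99998363e-01  1.80591794e-03]
 [ 9.62690284e-01 -3.76617893e-04  2.70605387e-01]
 [ 2.70605624e-01  1.77004282e-03 -9.62688664e-01]]
carrier 0.59 [ 5.528e+02  1.309e+02 -3.000e-01]
carrier 0.43 [550.1  88.7  21.3]
bay 0.26 [ 461.1 -229.5   -0.9]
```

View pics/w1.png

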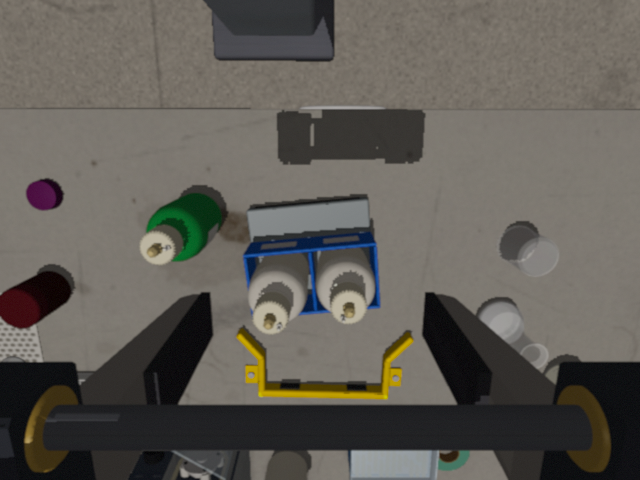

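The wrist view shows the base's rear edge from (248,211) to (368,199). The bay's back bar runs from about (266,385) to (387,392), and the green bottle is at (185,225). I'll fit both from edge pixels.

```bash
cat >> h.py <<'E'
def wrap(pts,deg=1): # robust line: v = a*u+b
    r=cv2.fitLine(np.float32(pts),cv2.DIST_HUBER,0,.01,.01).ravel(); return r[:2],r[2:]
def bay_fit(im,ci):
    v,u=np.nonzero(yellow(im)); P=plane(np.c_[u,v],ci,22)
    P=P[(abs(P[:,0]-710)<90)&(abs(P[:,1]-135)<140)]
    f=[]; yc=(P[:,1].min()+P[:,1].max())/2
    B=[]
    for y in np.arange(yc-75,yc+75,3):
        q=P[(abs(P[:,1]-y)<2)&(P[:,0]>720)]
        if len(q): B.append([y,q[:,0].max(),q[:,0].min()])
    B=np.array(B); d,c=wrap(B[:,:2]); yaw=-np.arctan(d[1]/d[0])
    L=[];Rr=[]
    for x in np.arange(700,735,3):
        q=P[abs(P[:,0]-x)<2]; l=q[q[:,1]>yc][:,1]; r=q[q[:,1]<yc][:,1]
        if len(l) and len(r): L.append([x,l.min()]);Rr.append([x,r.max()])
    return P,B,yaw,np.array(L),np.array(Rr)
E
python3 - <<'E'
from h import *
im=cv2.imread("pics/w1.png")[:,:,::-1].copy(); ci=viewer.camera_info("wrist")
P,B,yaw,L,R=bay_fit(im,ci)
print("bay yaw",yaw,"back outer",np.median(B[:,1]),"inner",np.median(B[:,2]),B[:,0].mean());print(B[::6].round(1));print(np.c_[L,R[:,1],L[:,1]-R[:,1]][::2].round(1))
g=cv2.cvtColor(im,cv2.COLOR_RGB2GRAY).astype(int)
print([g[185:245,c].tolist() for c in (300,)])
pts=[]
gs=cv2.Sobel(cv2.GaussianBlur(np.uint8(g),(3,3),0),cv2.CV_32F,0,1)
for c in range(256,362,4):
    lo=195; pts.append([c,lo+np.argmax(gs[lo:222,c])])
pts=np.array(pts,float);W=plane(pts,ci,26);d,c=wrap(W);print("rear yaw",-np.arctan(d[0]/d[1]),"pt",c);print(W[::4].round(1))
# left/right ends of base: horizontal gradient on mid rows
for r in (208,212,216,220,224,228,232):
    s=cv2.Sobel(np.uint8(g),cv2.CV_32F,1,0)[r]
    a=235+np.argmax(abs(s[235:262])); b=358+np.argmax(abs(s[358:385])); print(r,a,b,plane([[a,r],[b,r]],ci,26).round(1).tolist())
E
```

```text
bay yaw -0.029871609 back outer 757.0809696218203 inner 745.1917751696761 141.29182089868843
[[ 67.8 755.2 743.4]
 [ 85.8 755.3 745.1]
 [103.8 755.3 745.1]
 [121.8 757.  745.2]
 [139.8 757.1 745.2]
 [157.8 757.1 746.9]
 [175.8 758.9 746.9]
 [193.8 758.9 747. ]
 [211.8 758.9 748.7]]
[[700.  227.9  55.9 172.1]
 [706.  228.2  55.7 172.6]
 [712.  227.   55.5 171.5]
 [718.  227.2  55.3 172. ]
 [724.  227.5  55.  172.5]
 [730.  227.7  54.9 172.8]]
[[120, 122, 122, 123, 124, 124, 123, 122, 122, 121, 121, 121, 122, 109, 70, 52, 48, 34, 23, 46, 78, 111, 131, 136, 135, 136, 135, 135, 135, 134, 134, 135, 134, 135, 134, 133, 134, 133, 134, 133, 133, 133, 133, 133, 133, 133, 131, 117, 72, 44, 46, 48, 45, 32, 25, 25, 25, 24, 28, 26]]
rear yaw 0.09015031 pt [468.3198  120.98691]
[[474.4  53.8]
 [473.1  74.5]
 [470.5  95.2]
 [469.2 115.9]
 [466.6 136.5]
 [465.4 157.1]
 [462.8 177.7]]
208 249 367 [[473.1, 44.8], [473.2, 197.3]]
212 247 367 [[478.3, 42.0], [478.5, 197.5]]
216 247 367 [[483.6, 41.7], [483.7, 197.6]]
220 248 369 [[488.9, 42.8], [489.0, 200.4]]
224 248 369 [[494.2, 42.5], [494.3, 200.6]]
228 249 374 [[499.5, 43.6], [499.7, 207.3]]
232 249 374 [[504.9, 43.4], [505.1, 207.5]]
```

```bash
cat >> h.py <<'E'
from scipy.spatial.transform import Rotation as Ro
def ori(yaw): return (Ro.from_euler("z",yaw)*Ro.from_rotvec([0,np.pi,0])).as_rotvec()
def pt(car,dx): # point at local x=dx behind/ahead of carrier pose
    x,y,a=car; return np.array([x+dx*np.cos(a),y+dx*np.sin(a)])
Z=12
C0=(553.,126.7,.09); BAY=(700.,141.7,-.03)
E
python3 - <<'E'
from h import *
a=C0[2]; p=pt(C0,-85-45); print(p)
print(kin.ik([*p,Z],ori(a)), kin.ik([*pt(BAY,-95),Z],ori(BAY[2])))
robot.movep([*p,200],ori(a)); robot.servo_line([*p,Z],feed=120)
o=robot.observe(); print(o["tcp_pos"],o["contact_force"],o["t"]); f0=o["contact_force"]
for dx in np.arange(-120,-85,1.5):
    robot.servo_line([*pt(C0,dx),Z],feed=20)
    o=robot.observe(); f=o["contact_force"]-f0
    if abs(f[0])>2: break
print("contact dx",dx,o["tcp_pos"],f,o["wrist_torque"],o["t"])
snap("wrist","w2.png")
E
```

```text
[423.52614471 115.0157886 ]
[-0.64807892  0.49166912  0.36390755  2.24973405 -0.3898091   0.45802635
  1.68969353] [-0.53151362  0.69731058  0.33014459  1.80798223 -0.33274222  0.69102769
  1.52644174]
[423.95996156 115.18273977  12.49981131] [ 0.23600448 -0.00947352 -0.27599186] 6.025
contact dx -93.0 [459.02977572 118.2356216   11.78268119] [-4.88793138 -0.39453308  3.81919342] [0.02328222 1.0542303  0.17123748] 11.175
```

View pics/w2.png

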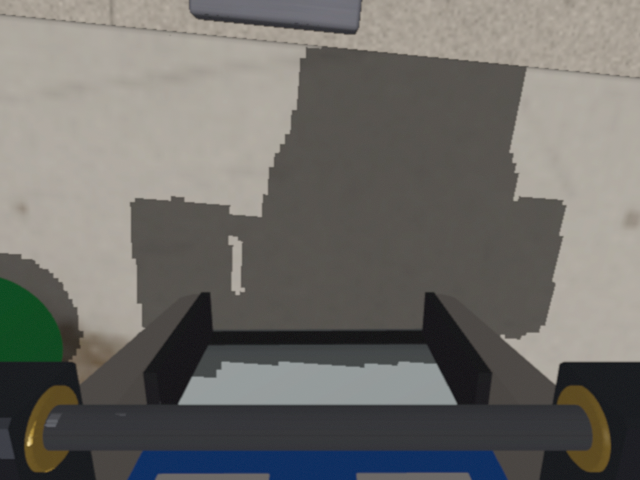

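The fingertips sit squarely on the rear strip, with the grey base between the fingers and the blue bin clear. Now the first push leg, followed by a check.

Run:
```python
from h import *
M=(*pt(BAY,-40),BAY[2]); D=-93.
for s in np.linspace(0,1,6)[1:5]:
    c=np.array(C0)*(1-s)+np.array(M)*s
    robot.servo_line([*pt(c,D),Z],feed=25,rotation=ori(c[2]))
    o=robot.observe(); print(s.round(2),c.round(2),o["tcp_pos"].round(1),o["contact_force"].round(1),round(o["t"],1))
im,ci=snap("top","top1.png")
for n in("carrier","pocket_left","pocket_right","bay"):
    for d in viewer.pinpoint(n,"top")[:2]: print(n,round(d["confidence"],2),world(d["at"],ci).round(1))
cv2.imwrite("pics/top1c.png",cv2.resize(im[130:330,220:440,::-1],None,fx=3,fy=3))
```

```text
0.2 [5.7440e+02 1.2994e+02 7.0000e-02] [479.7 123.4  11.6] [-6.6 -1.1  3.8] 12.2
0.4 [5.9581e+02 1.3318e+02 4.0000e-02] [501.2 128.9  11.5] [-5.3 -1.   1.8] 13.3
0.6 [6.1721e+02 1.3642e+02 2.0000e-02] [522.5 134.3  11.5] [-5.5 -0.3  3.1] 14.3
0.8 [ 6.3861e+02  1.3966e+02 -1.0000e-02] [544.  139.8  11.5] [-6.  -1.3  3.7] 15.3
pocket_right 0.75 [641.4  96.9  25.1]
pocket_right 0.44 [ 596.5 -248.5   -2. ]
```

View pics/top1c.png

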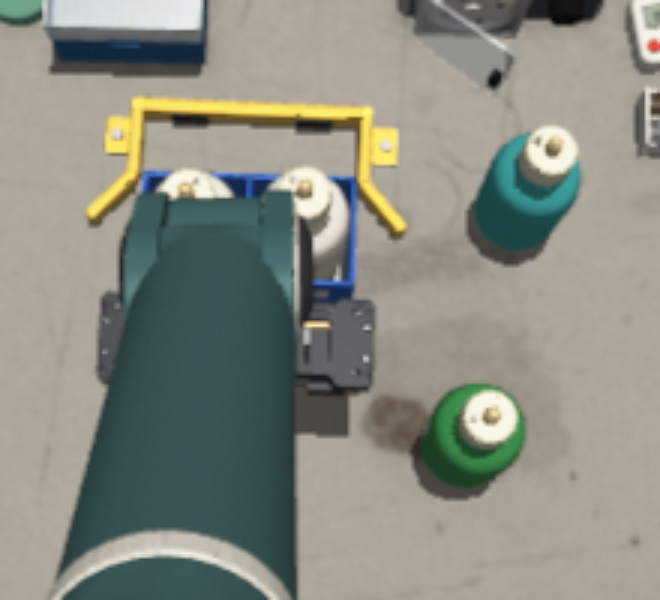

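The carrier is centred in the mouth: the bin front runs from 145 to 357 and the bay's inner sides are at about 140 and 362 in the crop. I'll keep pushing until it meets the stop.

Run:
```python
from h import *
D=-93.
def go(c,feed):
    robot.servo_line([*pt(c,D),Z],feed=feed,rotation=ori(c[2])); o=robot.observe()
    print(o["tcp_pos"].round(1),o["contact_force"].round(1),o["wrist_torque"].round(2),round(o["t"],1)); return -o["contact_force"][0]
go((*pt(BAY,-40),BAY[2]),25); go((*pt(BAY,-22),BAY[2]),25); go((*pt(BAY,-10),BAY[2]),25)
for k in np.arange(-8,9,1.):
    if go((*pt(BAY,k),BAY[2]),15)>13: break
print("stop at",k)
snap("wrist","w3.png")
```

```text
[565.4 145.3  11.5] [-6.2 -1.   3. ] [-0.24  1.36 -0.06] 16.6
[583.7 145.3  11.5] [-5.1  0.4  2. ] [-0.03  1.18 -0.  ] 17.5
[596.3 145.   11.5] [-5.1  1.1 -1.6] [0.08 1.01 0.  ] 18.1
[599.1 144.7  11.8] [-2.8  1.4 -2.2] [0.09 0.77 0.02] 18.4
[600.1 144.6  11.9] [-3.1  0.8 -2.2] [0.03 0.78 0.04] 18.7
[601.2 144.6  12. ] [-3.6 -0.5 -2.1] [ 0.05  0.76 -0.  ] 18.9
[602.2 144.6  12. ] [-3.   0.7 -2.3] [0.07 0.8  0.04] 19.2
[603.2 144.5  12. ] [-3.5 -0.  -2.2] [0.02 0.76 0.02] 19.4
[604.2 144.5  12. ] [-3.7 -1.  -2.8] [ 0.01  0.71 -0.04] 19.7
[605.2 144.5  12. ] [-3.8  0.2 -2.7] [0.04 0.76 0.03] 19.9
[606.2 144.5  12. ] [-3.4  0.9 -2.8] [ 0.02  0.75 -0.02] 20.2
[607.2 144.5  12. ] [-3.4  0.  -2.1] [0.06 0.74 0.02] 20.4
[608.2 144.5  12. ] [-2.5  0.2 -2.5] [ 0.06  0.79 -0.03] 20.7
[608.9 144.4  11.9] [-3.7  0.1 -1.4] [0.01 0.88 0.01] 20.9
[609.  144.4  11.7] [-5.9 -0.3 -1.6] [0.02 1.28 0.04] 21.2
[609.  144.4  11.6] [-7.6 -0.7 -0.2] [0.05 1.81 0.1 ] 21.4
[609.1 144.4  11.6] [-10.7  -0.7   2.9] [-0.    2.42  0.03] 21.7
[609.1 144.4  11.5] [-13.3  -0.6   4.3] [-0.01  2.86 -0.02] 21.9
stop at 6.0
```

It met the stop at TCP x of about 609, with force rising and no yaw moment. Backing off straight and checking from above.

Run:
```python
from h import *
b=BAY
robot.servo_line([*pt(b,-90),Z],feed=15,rotation=ori(b[2]))
robot.servo_line([*pt(b,-160),Z],feed=80); p=pt(b,-160)
robot.servo_line([*p,300],feed=150)
robot.servo_line([500,140,400],feed=150)
im,ci=snap("wrist","w4.png"); 
for n in("carrier","pocket_left","pocket_right","bottle_left","bottle_right"):
    for d in viewer.pinpoint(n,"wrist")[:2]: print(n,round(d["confidence"],2),world(d["at"],ci).round(1))
P,B,yaw,L,R=bay_fit(im,ci); print("bay yaw",yaw,np.median(B[:,1]),np.median(B[:,2]))
g=cv2.GaussianBlur(cv2.cvtColor(im,cv2.COLOR_RGB2GRAY),(3,3),0); gs=cv2.Sobel(g,cv2.CV_32F,0,1)
e=proj([[617,70,26],[617,220,26]],ci); print(e); v0=int(e[:,1].mean()); u0,u1=sorted(e[:,0].astype(int))
pts=np.array([[c,v0-12+np.argmax(gs[v0-12:v0+13,c])] for c in range(u0+5,u1-5,4)],float)
W=plane(pts,ci,26);d,c=wrap(W);print("rear yaw",-np.arctan(d[0]/d[1]),"pt",c)
print(robot.observe()["t"])
```

```text
carrier 0.76 [702.8 145.5  -1.5]
pocket_left 0.49 [706.5 143.9  -2.1]
bottle_left 0.6 [526.6 407.8  -1. ]
bottle_left 0.58 [700.4 184.6  27. ]
bottle_right 0.77 [698.  102.9  24.9]
bottle_right 0.66 [491.9 -29.7  -1. ]Traceback (most recent call last):
  File "<stdin>", line 10, in <module>
  File "h.py", line 27, in bay_fit
    B=np.array(B); d,c=wrap(B[:,:2]); yaw=-np.arctan(d[1]/d[0])
                            ~^^^^^^
IndexError: too many indices for array: array is 1-dimensional, but 2 were indexed
```

View pics/w4.png

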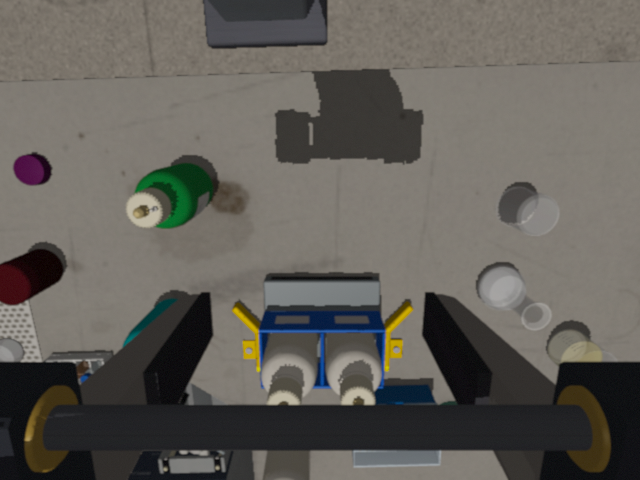

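The carrier sits in the bay (base rear edge from about 265,278 to 380,275) with both bottles upright. A quick check of yaw and the front gap, with the arm moved aside.

Run:
```python
from h import *
im=cv2.imread("pics/w4.png")[:,:,::-1].copy(); ci=viewer.camera_info("wrist")
g=cv2.GaussianBlur(cv2.cvtColor(im,cv2.COLOR_RGB2GRAY),(3,3),0); gs=cv2.Sobel(g,cv2.CV_32F,0,1)
pts=np.array([[c,272+np.argmax(gs[272:292,c])] for c in range(270,376,4)],float)
W=plane(pts,ci,26);d,c=wrap(W);print("rear yaw",-np.arctan(d[0]/d[1]),"pt",c,W[::6].round(1).tolist())
q=robot.observe()["tcp_pos"]
robot.movep([250,480,400],ori(-.03))
im,ci=snap("top"); 
for n in("carrier","pocket_left","pocket_right","bottle_left","bottle_right"):
    for d in viewer.pinpoint(n,"top")[:1]: print(n,round(d["confidence"],2),world(d["at"],ci).round(1))
cv2.imwrite("pics/top2c.png",cv2.resize(im[140:260,230:380,::-1],None,fx=5,fy=5,interpolation=cv2.INTER_CUBIC)); print(robot.observe()["t"])
```

```text
rear yaw -0.032088473 pt [618.42975 160.1807 ] [[615.7, 74.6], [616.7, 107.1], [617.8, 139.6], [618.8, 172.1], [619.9, 204.6]]
carrier 0.88 [700.4 141.5  -2. ]
pocket_left 0.82 [705.2 179.6  25.4]
pocket_right 0.93 [704.  100.8  24.5]
bottle_left 0.65 [709.4 179.7  26.8]
bottle_right 0.72 [699.  100.2  28.4]
28.425
```

View pics/top2c.png

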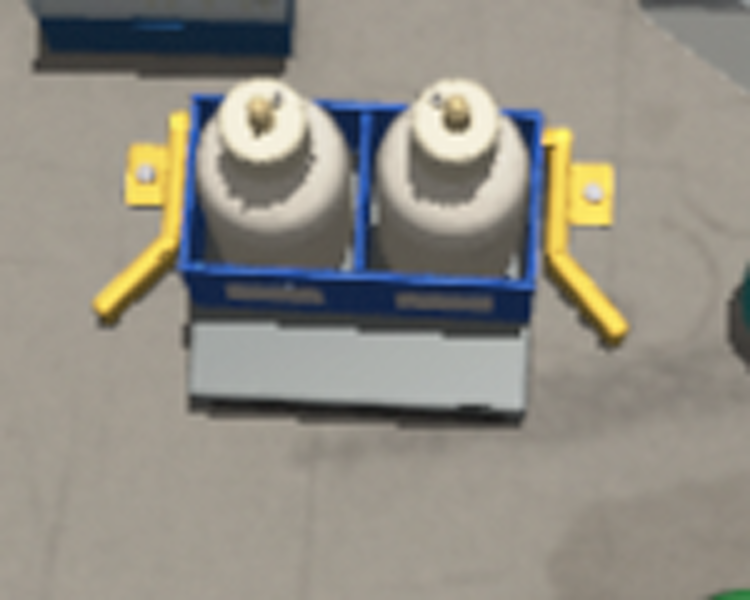

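The carrier is centred and square: rear yaw is -0.032 against -0.030 for the bay. Its front is at about 744 mm, where the stop is, both bottles are upright, and the hand is clear.

```bash
python3 -c "
from h import *
print(robot.observe()['contact_force']); print(robot.job_done())"
```

```text
[ 0.21065659 -0.13621208  0.24936288]
the job is handed in; nothing more can be done
None
```

The carrier is parked squarely against the bay's back stop with both bottles upright and the hand clear, and the job is handed in; no verdict was shown.

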